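Slide a shelf plank out to the length pin and hold it

ROBOT

A 6-joint arm with a two-finger parallel gripper is mounted at the origin on the work surface. World frame = base frame: x ahead of the robot, y to its left, z up, the work surface at z = 0. Lengths are in mm, angles in rad, forces in N, time in s.
With the tool pointing down it reaches from about 275 to 850 mm from the base axis. Payload 19 kg.
Tool frame: the origin (TCP) lies at the very end of the fingers, on their centre line; the grasp point (between the pads) lies grip_depth behind it (grip_depth is the distance from the TCP to the grasp point, in mm); z points along the fingers, x is the direction in which the jaws open and shut, and the axes are right-handed (so a half turn about z gives the same grasp; the last joint's range is limited). The gripper opens to 85 mm and grips with 20 to 120 N. Pads are 22 mm wide; open, the fingers measure 114 mm over their backs; the gripper's body (76 mm by 85 mm) begins 54 mm behind the grasp point. The pads swing forward as they close: fully open they stand 13 mm farther back than shut.
Start: joints at [-1.407, 0.15, 1.437, -0, 1.554, -0.134], TCP at [168.689, -549.667, 231.267] pointing down, gripper open.
Joint ranges: [-2.8, 2.8], [-0.68, 2.1], [0.12, 2.68], [-1.39, 4.53], [0.16, 2.79], [-2.81, 2.81]. Speed limits (rad/s): [1.89, 1.89, 2.22, 3.01, 3.01, 3.01].

INTERFACE

Orientations are given as a 3x3 rotation matrix whose columns are the frame's x, y, z axes.
In Python, from station import * gives the robot as it stands.
- The arm moves only by the tool step_arm, never from a script. Its argument "steps" is a list of rows, each a list of 2 entries, a list of its own where there are three numbers: the shift along the tool's x, y, z in m, then the turn about the tool's z in rad. In form: [[[dx, dy, dz], spin], ...]. A call has 1 to 5 rows; each row is the pose to reach, as a shift and turn from the pose measured when the call began, along the tool's axes at that moment; what a row does not reach only later rows make up. A row lasts 1/8 s, in which the tool goes at most 62.5 mm and 10.7 degrees, less where a joint would pass 70% of its speed; a pose out of reach is approached as far as the arm can. A call with a gripper value outside its range is refused whole. "fingers" is the closure, from -1 (fully open) to 1 (shut), set as the call begins (left out, the last holds). The fingers move at their own pace and stop on an object; the grip force is fixed at half the most. Time passes only in rows, so rows that repeat a pose let the fingers close. It gives the time, the measured TCP pose, the force and the opening at its end, in the units of the state.
- state(): the state, without advancing time (a new reading comes with each control period).
- capture(name): name is "scene" or "side" or "wrist"; returns the picture (480x640x3 uint8, blue, green, red); there is no depth.
- get_calibration(name): a dict with "fx", "fy", "cx", "cy" (pixels), "extrinsics" (4x4, takes a point from camera to world coordinates). Camera axes: x right, y down, z forward; pixel columns grow to the right and rows downward; lengths in mm; the calibration is good to about 2 mm. A picture is of the moment at which its call begins: read the wrist's pose just before it. get_calibration takes no time and is no camera call; for the wrist camera it gives the pose at the moment of the call.
- finish_job(): hands the job in, once; it reports no verdict.
The state is a dict: "t": time; "joint_positions": joint angles; "joint_vel": joint speeds; "tau": joint torques, N m; "tool_pos": TCP position; "tcp_rot": TCP orientation; "contact_force": force on the tool from outside, world axes, zero at the start; "ft_torque": the same for the moment, N m; "width": opening from 0.0 (shut) to 1.0 (fully open).
Only numpy, scipy, OpenCV 4.12 (cv2) and the standard library are available. Lean on these libraries where they do the work, as an engineer would, in place of code of your own. Each camera call takes 0.05 s, during which the arm holds its last target.

TASK

Take the white shelf plank off its two bearers and lay it level along the narrow raised rest, balanced near its middle, and let go. Then slide it outward along the rest until its outer end is level with the upright gauge pin, and finish while holding the plank there by its inner part so that it stays level on the rest instead of tipping, not leaning on the pin. Leave the other goods on the counter where they are.

Things in the scene. Friction and masses are not known exactly. Their poses are not given: they have to be found in the camera images.
- plank_mid (a point): centre (half-way up) of the loose white painted shelf plank, 300 x 52 x 18 mm, about 0.15 to 0.3 kg, evenly weighted, both ends alike; x runs along its length, y across its width, z up. It starts on the bearers, its underside 22 mm above the counter. Between the bearers and beyond them it is clear of the counter
- bearers: two fixed dark wooden bearers the plank starts on, each 30 x 90 x 22 mm high, their centres 90 mm either side of the origin along x; the origin is midway between them on the counter
- rest_top (a point): centre of the top face of the fixed narrow raised rest: a dark wooden bar 110 mm long (x) by 32 mm wide (y), 20 mm thick, its top 100 mm above the counter, on a grey web 70 mm long and 22 mm thick and a base plate 120 x 100 x 8 mm. x runs along the bar and points outward, to the side where the gauge pin stands; z is up. The plank goes on with its length along x, overhanging the bar by 10 mm at either side
- pin_top (a point): top centre of the fixed upright gauge pin, 8 mm across, 130 mm tall, on a round foot 52 mm across and 12 mm high. It stands beyond the rest's outer end, beside the plank's path (55 to 70 mm to the left or right of the rest's centre line). The plank's outer end, measured along the plank, must come level with the pin's centre line, which takes the plank's middle 75 to 115 mm out from the rest's centre, past its tipping point
- nipple: a bystander: upright steel pipe nipple, 34 mm across, 60 mm tall; origin under its centre
- offcut: a bystander: short white plank offcut, 120 x 52 x 18 mm, lying on the counter; origin under its centre
- elbow: a bystander: copper pipe elbow, about 60 mm legs, 32 mm thick; origin on the underside at the bend
- coupling: a bystander: black plastic pipe coupling, upright ring 66 mm across, 48 mm tall; origin under its centre
- wrench: a bystander: steel wrench 170 mm long, lying flat; origin under its middle
- tin: a bystander: blue tin, 66 mm across, 95 mm tall; origin under its centre
- carton: a bystander: cardboard carton 100 x 70 x 55 mm; origin under its centre
Mind the look-alikes: they are no part of the job. Leave any purple or turquoise look-alike of the part that bears pin_top alone. What is shaped like the part that bears rest_top but yellow is not meant.

How it is judged (in metres and radians):
On the way, in this order (a step that is already met when the one before it is completed fails the run):
1. the plank lies level along the rest, balanced near its middle, and let go (y of plank_mid in the frame of rest_top between -0.014 and 0.014 m and z of plank_mid in the frame of rest_top between 0.002 and 0.017 m and angle between the x axis of plank_mid and the x axis of rest_top, either way round below 0.14 rad and angle between plank_mid's own z axis and vertical below 0.07 rad and contact force between plank and rest above 0.2 N and x of plank_mid in the frame of rest_top between -0.052 and 0.052 m and contact force between the fingers and plank below 0.1 N and linear speed of plank below 0.02 m/s), for 0.2 s.
2. the plank slides outward on the rest, past its balance point (y of plank_mid in the frame of rest_top between -0.014 and 0.014 m and z of plank_mid in the frame of rest_top between 0.002 and 0.017 m and angle between the x axis of plank_mid and the x axis of rest_top, either way round below 0.14 rad and angle between plank_mid's own z axis and vertical below 0.07 rad and contact force between plank and rest above 0.2 N and x of plank_mid in the frame of rest_top between 0.053 and 0.075 m).
At the end, for the whole second after the job is handed in: The plank rests on the rest, level within 4 degrees, in line within 8 degrees and centred within 14 mm, its outer end level with the pin's centre within 8 mm (measured along the plank), still, not touching the pin, with the fingers holding it inboard of the rest's outer end (y of plank_mid in the frame of rest_top between -0.014 and 0.014 m and z of plank_mid in the frame of rest_top between 0.002 and 0.017 m and angle between the x axis of plank_mid and the x axis of rest_top, either way round below 0.14 rad and angle between plank_mid's own z axis and vertical below 0.07 rad and contact force between plank and rest above 0.2 N and (x of pin_top in the frame of plank_mid between 0.142 and 0.158 m or x of pin_top in the frame of plank_mid between -0.158 and -0.142 m) and x of plank_mid in the frame of rest_top above 0.058 m and contact force between the fingers and plank above 0.5 N and x of the grasp point in the frame of rest_top below 0.055 m and contact force between plank and gauge below 0.2 N and linear speed of plank below 0.01 m/s); the arm keeps its last pose, push and grip.
It fails at once if a bystander on the counter is moved by more than 30 mm (distance of any of nipple, offcut, elbow, coupling, wrench, tin, carton from where it was at the start of the episode above 0.03 m).
It also fails if it takes over 51 s, if anything falls off the work surface, if the arm or the gripper's body presses on something with over 40 N, if the wrist force passes 120 N, or if a joint passes its speed limit or range.

## Working session

There is one attempt and no reset: what is moved stays moved. The work goes in short steps, Python scripts to look and compute and a tool call to move; the robot and the scene stay as the last step left them, time stands still between calls to the robot, and variables do not carry over. Pictures are saved under pics/ and viewed, and the job is handed in when it is done.

Besides the shell and the picture viewer there is one more tool, called after ">>>" as a command line: name --argument value ..., lists and objects as JSON in quotes. step_arm: Moves the arm, as the interface text tells. Its arguments: {"type":"object","properties":{"steps":{"type":"array"},"fingers":{"type":"number"}},"required":["steps"]}

```bash
ls; mkdir -p pics
python3 - <<'E'
from station import *
import cv2
print(state())
for n in("scene","side"):
    cv2.imwrite(f"pics/{n}0.png",capture(n)); c=get_calibration(n); print(n,c)
E
```

```text
pics
{'t': 0.0, 'joint_positions': array([-1.40696524e+00,  1.50996730e-01,  1.43799478e+00,  2.82815636e-06,
        1.55382844e+00, -1.34028322e-01]), 'joint_vel': array([-1.92092006e-04,  8.94265807e-04,  1.33715751e-03,  6.31181825e-04,
        4.83482332e-05,  5.17541875e-04]), 'tau': array([-1.10960485e-03, -7.13054037e+01, -5.70875680e+01, -3.60894983e-04,
        8.75460886e-03,  2.35823009e-06]), 'tool_pos': array([ 168.67445842, -549.45059905,  230.6874051 ]), 'tcp_rot': array([[ 2.93474376e-01, -9.55966920e-01, -1.97380129e-04],
       [-9.55966167e-01, -2.93474395e-01,  1.21131754e-03],
       [-1.21590551e-03, -1.66801933e-04, -9.99999247e-01]]), 'contact_force': array([-0.43607367, -0.62082445, -0.2241674 ]), 'ft_torque': array([-0.03882061, -0.00320113,  0.03284373]), 'width': 1.0044760277017468}
scene {'fx': 528.5730676739306, 'fy': 528.5730676739306, 'cx': 316.3111388177281, 'cy': 234.27008698963567, 'extrinsics': array([[-1.26120047e-01,  7.55543154e-01, -6.42843897e-01,
         1.35436311e+03],
       [ 9.92003994e-01,  9.30044322e-02, -8.53126681e-02,
         1.18559767e+02],
       [-4.67007065e-03, -6.48463352e-01, -7.61231550e-01,
         1.01356676e+03],
       [ 0.00000000e+00,  0.00000000e+00,  0.00000000e+00,
         1.00000000e+00]])}
side {'fx': 482.4696920213598, 'fy': 482.4696920213598, 'cx': 315.32121859447153, 'cy': 238.38225249585648, 'extrinsics': array([[-9.80526601e-01, -1.21481962e-01,  1.54303978e-01,
         3.96781854e+02],
       [-1.95955497e-01,  6.57225734e-01, -7.27774538e-01,
         8.63899807e+02],
       [-1.30010662e-02, -7.43839006e-01, -6.68232373e-01,
         8.87857217e+02],
       [ 0.00000000e+00,  0.00000000e+00,  0.00000000e+00,
         1.00000000e+00]])}
```

View pics/scene0.png

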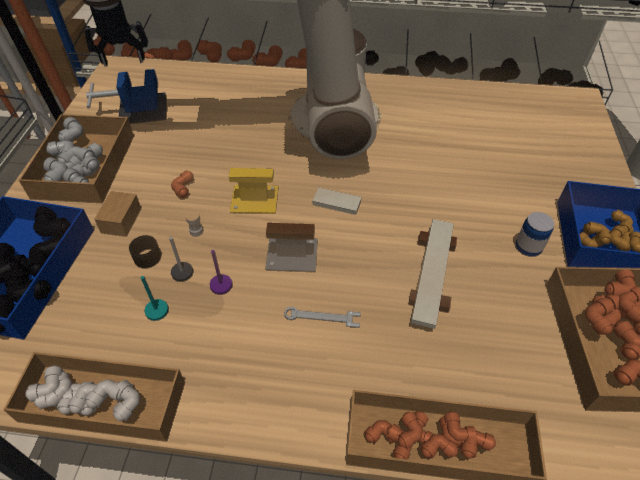

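View pics/side0.png

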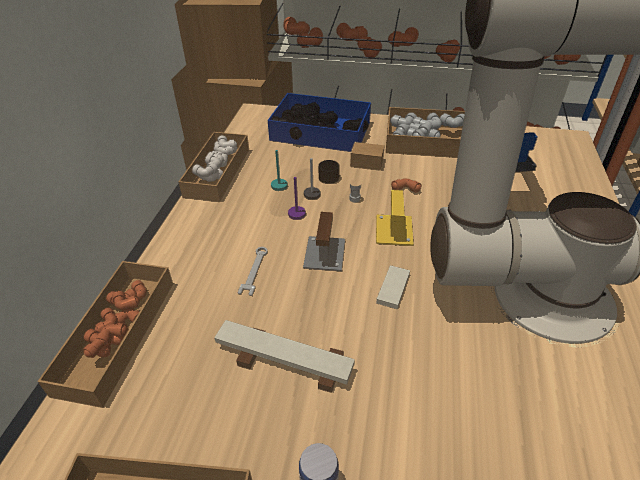

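Run:
```python
import cv2
a=cv2.imread("pics/scene0.png");b=cv2.imread("pics/side0.png")
cv2.imwrite("pics/c1.png",cv2.resize(a[200:330,120:330],None,fx=3.8,fy=3.8,interpolation=cv2.INTER_CUBIC))
cv2.imwrite("pics/c2.png",cv2.resize(b[140:280,260:420],None,fx=4.2,fy=4.2,interpolation=cv2.INTER_CUBIC))
cv2.imwrite("pics/c3.png",cv2.resize(a[210:335,380:480],None,fx=4.5,fy=4.5,interpolation=cv2.INTER_CUBIC))
cv2.imwrite("pics/c4.png",cv2.resize(b[310:400,200:370],None,fx=4.5,fy=4.5,interpolation=cv2.INTER_CUBIC))
```

```text
(no output)
```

View pics/c1.png

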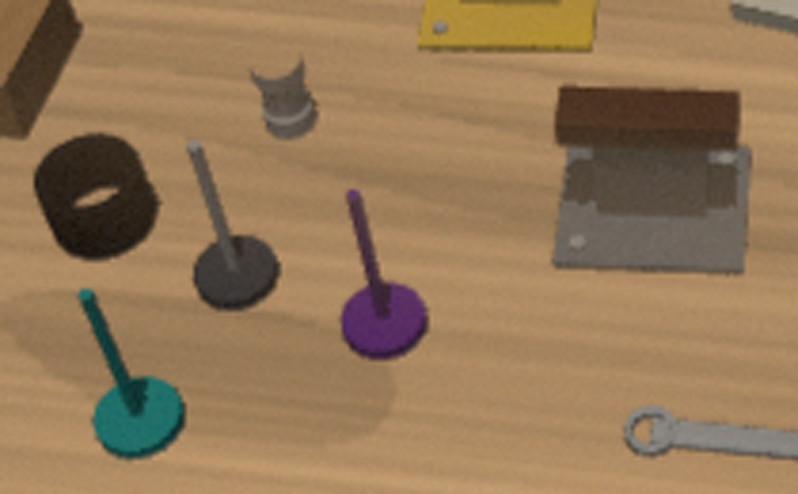

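View pics/c2.png

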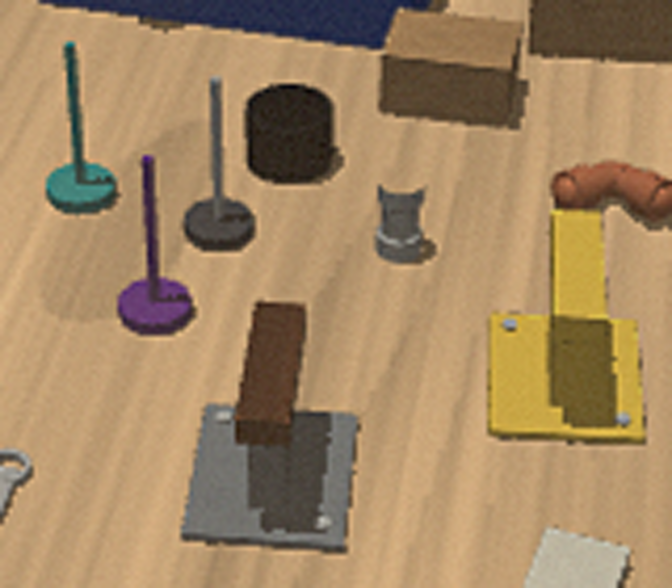

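View pics/c3.png

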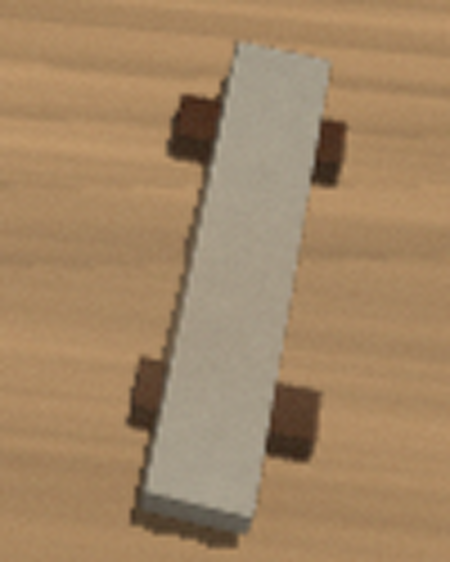

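View pics/c4.png

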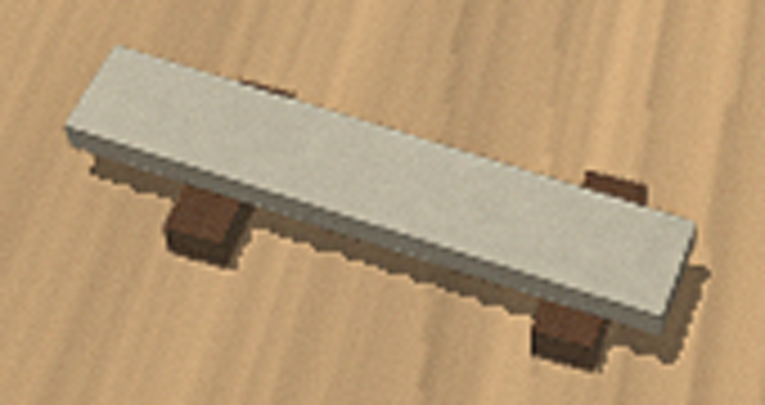

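```bash
cat > h.py <<'E'
import numpy as np, cv2
from station import *
def ray(n,uv,c=None):
    c=c or get_calibration(n); E=c["extrinsics"]
    d=np.array([(uv[0]-c["cx"])/c["fx"],(uv[1]-c["cy"])/c["fy"],1.])
    return E[:3,3], E[:3,:3]@d
def plane(n,uv,z,c=None):
    o,d=ray(n,uv,c); return o+d*(z-o[2])/d[2]
def two(uv1,uv2):
    o1,d1=ray("scene",uv1);o2,d2=ray("side",uv2)
    s=np.linalg.lstsq(np.c_[d1,-d2],o2-o1,rcond=None)[0]
    p,q=o1+s[0]*d1,o2+s[1]*d2
    return (p+q)/2,np.linalg.norm(p-q)
E
python3 - <<'E'
from h import *
np.set_printoptions(precision=1,suppress=True)
S=lambda l:[(x/3.8+120,y/3.8+200) for x,y in l]
T=lambda l:[(x/4.2+260,y/4.2+140) for x,y in l]
P=lambda l:[(x/4.5+380,y/4.5+210) for x,y in l]
Q=lambda l:[(x/4.5+200,y/4.5+310) for x,y in l]
for nm,s,t,z in(("plank",P([(238,42),(330,62),(250,518),(145,490)]),Q([(695,224),(660,318),(66,127),(118,46)]),40),
 ("rest",S([(560,87),(740,92),(740,133),(557,128)]),T([(305,306),(290,420),(237,418),(258,302)]),100)):
    a=np.array([plane("scene",u,z) for u in s]);b=np.array([plane("side",u,z) for u in t])
    print(nm);print(a[:,:2]);print(b[:,:2]);print(a.mean(0),b.mean(0))
    for u,v in zip(s,t): print(two(u,v))
    for m in (a,b):
        print("edges",[np.linalg.norm(m[(i+1)%4]-m[i]) for i in range(4)],"ang",np.degrees([np.arctan2(*(m[(i+1)%4]-m[i])[[1,0]]) for i in range(4)]))
# pin
s=S([(193,146),(236,268)]);t=T([(216,80),(219,217)])
print("pin",plane("scene",s[0],130),plane("side",t[0],130),two(s[0],t[0]),plane("scene",s[1],12),plane("side",t[1],12))
print("tin etc", [plane("scene",u,0) for u in((195,233),(338,207),(145,262),(323,318))])
E
```

```text
plank
[[448.8 289.8]
 [457.5 339.4]
 [751.  290.7]
 [741.8 241.8]]
[[440.6 291.4]
 [449.1 342.2]
 [742.1 293.9]
 [733.8 242.9]]
[599.8 290.4  40. ] [591.4 292.6  40. ]
(array([441.9, 289.6,  34.6]), np.float64(3.7450774595306764))
(array([450.3, 339.8,  33.8]), np.float64(3.061367127239972))
(array([745.6, 290.8,  33.2]), np.float64(3.1182069100047283))
(array([736.9, 241. ,  34.7]), np.float64(4.140028544056871))
edges [np.float64(50.32560957093881), np.float64(297.58472511651667), np.float64(49.767474961088915), np.float64(297.00326167676394)] ang [  80.    -9.4 -100.7  170.7]
edges [np.float64(51.49182434018388), np.float64(296.97487481652007), np.float64(51.69578325582593), np.float64(297.1738234795506)] ang [ 80.5  -9.4 -99.3 170.6]
rest
[[ 562.4 -100.6]
 [ 553.1    8.7]
 [ 585.5   12.9]
 [ 595.   -96.3]]
[[554.  -99.5]
 [544.7   5.5]
 [575.2   9.4]
 [583.3 -98.1]]
[574.  -43.8 100. ] [564.3 -45.7 100. ]
(array([ 555.8, -103.3,   94.8]), np.float64(3.8898554650157213))
(array([546.8,   6.1,  96.8]), np.float64(6.597701517672264))
(array([577.9,   9.7,  95.8]), np.float64(7.914942587007918))
(array([ 586.2, -100.4,   94.1]), np.float64(7.470443080014559))
edges [np.float64(109.72537406856874), np.float64(32.673633059479435), np.float64(109.60588817083182), np.float64(32.83296718774235)] ang [  94.9    7.4  -85.  -172.4]
edges [np.float64(105.45535700245368), np.float64(30.780680354714352), np.float64(107.87384795939698), np.float64(29.326815435386948)] ang [  95.     7.3  -85.7 -177.3]
pin [ 658.9 -294.5  130. ] [ 649.8 -294.5  130. ] (array([ 652.2, -299.1,  124.6]), np.float64(4.662093726013557)) [ 658.5 -293.3   12. ] [ 650.3 -297.    12. ]
tin etc [array([ 531.7, -299.9,    0. ]), array([397.8,  49.8,   0. ]), array([ 636.3, -394.7,    0. ]), array([738.8,  50.5,   0. ])]
```

```bash
cat >> h.py <<'E'
np.set_printoptions(precision=4,suppress=True)
def go(p,yaw=None):
    s=state();R=s["tcp_rot"];d=R.T@(np.array(p,float)-s["tool_pos"])/1000
    y=np.degrees(np.arctan2(R[1,0],R[0,0]))
    sp=0 if yaw is None else -np.radians((yaw-y+180)%360-180)
    print("t",round(s["t"],2),"pos",s["tool_pos"].round(1),"yaw",round(y,2),"tilt",R[:2,2].round(4),"F",s["contact_force"].round(1),"w",round(s["width"],3),"SHIFT",d.round(4),"SPIN",round(sp,4), "j6",round(s["joint_positions"][5],2))
E
python3 - <<'E'
from h import *
import station
print([k for k in dir(station) if not k.startswith("_")])
print(getattr(station,"grip_depth",None))
print({k:v for k,v in get_calibration("wrist").items()})
go([596,291.5,180],80.6)
E
```

```text
['Unreachable', 'capture', 'finish_job', 'get_calibration', 'grip_depth', 'state']
18.700000000000003
{'fx': 389.1903940536248, 'fy': 389.1903940536248, 'cx': 325.5938234004831, 'cy': 238.76702768223944, 'extrinsics': array([[   0.2934,   -0.9174,   -0.2688,  238.3705],
       [  -0.956 ,   -0.2821,   -0.0807, -528.8256],
       [  -0.0018,    0.2807,   -0.9598,  373.0965],
       [   0.    ,    0.    ,    0.    ,    1.    ]])}
t 0.1 pos [ 168.7 -549.5  230.8] yaw -72.94 tilt [-0.0002  0.0011] F [ 0.1  0.5 -0.4] w 1.001 SHIFT [-0.6785 -0.6553  0.0516] SPIN -2.6797 j6 -0.13
```

>>> step_arm --steps '[[[-0.045,-0.044,0],-0.18],[[-0.09,-0.088,0],-0.36],[[-0.135,-0.132,0],-0.54],[[-0.18,-0.176,0],-0.72],[[-0.225,-0.22,0],-0.9]]' --fingers -1

```text
t: 0.72
tool_pos: [312.2, -270.0, 230.9]
tcp_rot: [[0.933, -0.359, -0.0], [-0.359, -0.933, 0.001], [-0.0, -0.001, -1.0]]
contact_force: [1.1, -1.2, 1.2]
width: 0.994
```

```bash
python3 -c "
from h import *
go([596,291.5,200],80.6)"
```

```text
t 0.72 pos [ 312.2 -270.   230.9] yaw -21.06 tilt [-0.0001  0.0011] F [ 1.1 -1.2  1.2] w 0.994 SHIFT [ 0.063  -0.6259  0.0315] SPIN -1.7744 j6 -0.53
```

>>> step_arm --steps '[[[0.006,-0.06,0],-0.18],[[0.012,-0.12,0],-0.36],[[0.018,-0.18,0],-0.54],[[0.024,-0.24,0],-0.72],[[0.03,-0.3,0],-0.9]]'

```text
t: 1.35
tool_pos: [448.5, 1.2, 231.2]
tcp_rot: [[0.858, 0.513, 0.0], [0.513, -0.858, 0.001], [0.001, -0.001, -1.0]]
contact_force: [1.2, -0.9, -0.3]
width: 0.998
```

```bash
python3 -c "
from h import *
go([596,291.5,200],80.6)"
```

```text
t 1.35 pos [448.5   1.2 231.2] yaw 30.85 tilt [0.0003 0.0009] F [ 1.2 -0.9 -0.3] w 0.998 SHIFT [ 0.2754 -0.1735  0.0315] SPIN -0.8683 j6 -0.71
```

>>> step_arm --steps '[[[0.05,-0.034,0.005],-0.175],[[0.105,-0.068,0.01],-0.35],[[0.16,-0.102,0.015],-0.52],[[0.215,-0.138,0.025],-0.7],[[0.275,-0.173,0.031],-0.868]]'

```text
t: 1.98
tool_pos: [588.6, 278.8, 201.2]
tcp_rot: [[0.158, 0.988, -0.0], [0.988, -0.158, 0.001], [0.001, -0.0, -1.0]]
contact_force: [1.3, -0.4, 1.6]
width: 0.998
```

>>> step_arm --steps '[[[0,0,0],0],[[0,0,0],0]]'

```text
t: 2.22
tool_pos: [588.2, 278.7, 200.6]
tcp_rot: [[0.158, 0.987, -0.001], [0.987, -0.158, -0.0], [-0.0, -0.001, -1.0]]
contact_force: [-0.2, -1.0, -0.2]
width: 0.999
```

```bash
python3 -c "
from h import *
go([596,291.5,200],80.6)
c=get_calibration('wrist');I=capture('wrist');cv2.imwrite('pics/w1.png',I);np.save('w1.npy',c['extrinsics'])"
```

```text
t 2.23 pos [588.2 278.7 200.6] yaw 80.91 tilt [-0.0015 -0.0001] F [-0.2 -1.  -0.2] w 0.999 SHIFT [0.0139 0.0056 0.0005] SPIN 0.0054 j6 -1.09
```

View pics/w1.png

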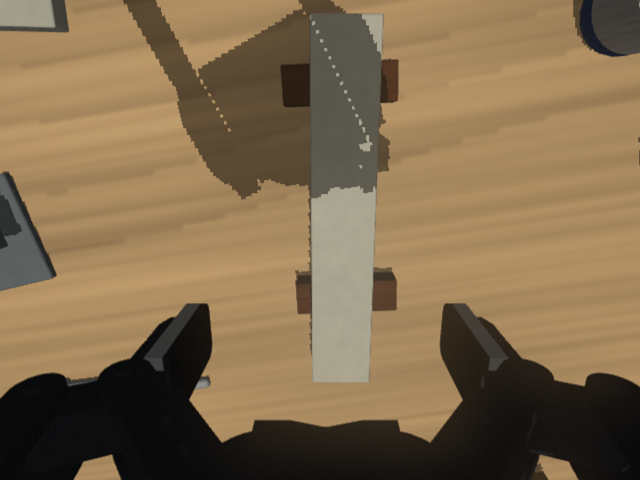

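```bash
python3 -c "
from h import *
c=get_calibration('wrist');c['extrinsics']=np.load('w1.npy')
m=np.array([plane('wrist',u,40,c) for u in((310,14),(383,14),(370,382),(313,382))])
print(m);print(m.mean(0)); d=m[2:].mean(0)-m[:2].mean(0);print(np.linalg.norm(d),np.degrees(np.arctan2(d[1],d[0])))
go(np.r_[m.mean(0)[:2],120],80.6)
"
```

```text
[[444.2412 291.0578  40.    ]
 [452.2512 341.1108  40.    ]
 [746.3928 294.4582  40.    ]
 [738.2067 243.3884  40.    ]]
[595.273  292.5038  40.    ]
297.8114324257654 -9.111633890432252
t 2.27 pos [588.3 278.1 201.2] yaw 80.86 tilt [-0.0006  0.0003] F [ 0.3  0.1 -0.3] w 1.003 SHIFT [0.0153 0.0047 0.0812] SPIN 0.0045 j6 -1.09
```

>>> step_arm --steps '[[[0.015,0.005,0.04],0.003],[[0.015,0.005,0.08],0.003],[[0.015,0.005,0.12],0.003],[[0.015,0.005,0.16],0.003],[[0.015,0.005,0.187],0.003]]'

```text
t: 2.9
tool_pos: [595.0, 290.7, 13.4]
tcp_rot: [[0.164, 0.986, -0.001], [0.986, -0.164, 0.0], [-0.0, -0.001, -1.0]]
contact_force: [0.4, -0.5, 0.5]
width: 1.001
```

```bash
python3 -c "
from h import *
go([595.3,292.5,13],80.8)"
```

```text
t 2.9 pos [595.  290.7  13.4] yaw 80.54 tilt [-0.0009  0.0001] F [ 0.4 -0.5  0.5] w 1.001 SHIFT [ 0.0019 -0.      0.0004] SPIN -0.0045 j6 -1.07
```

>>> step_arm --steps '[[[0.0015,0,0],0],[[0.0015,0,0],0],[[0.0015,0,0],0],[[0.0015,0,0],0],[[0.0015,0,0],0]]' --fingers 1

```text
t: 3.52
tool_pos: [596.2, 292.1, 15.7]
tcp_rot: [[0.165, 0.986, 0.002], [0.986, -0.165, 0.001], [0.001, 0.002, -1.0]]
contact_force: [-1.5, -3.2, 9.9]
width: 0.599
```

>>> step_arm --steps '[[[0,0,0],0],[[0,0,0],0],[[0,0,0],0]]'

```text
t: 3.9
tool_pos: [596.2, 292.1, 15.7]
tcp_rot: [[0.165, 0.986, 0.002], [0.986, -0.165, 0.001], [0.001, 0.002, -1.0]]
contact_force: [0.1, -0.1, -1.7]
width: 0.595
```

>>> step_arm --steps '[[[0,0,-0.03],0],[[0,0,-0.07],0],[[0,0,-0.11],0],[[0,0,-0.145],0],[[0,0,-0.16],0]]'

```text
t: 4.53
tool_pos: [596.3, 292.2, 177.6]
tcp_rot: [[0.165, 0.986, 0.004], [0.986, -0.165, 0.001], [0.002, 0.004, -1.0]]
contact_force: [0.5, -0.6, -2.1]
width: 0.598
```

```bash
python3 -c "
from h import *
go([569,-44.5,175],4.8)
cv2.imwrite('pics/s1.png',capture('side'))"
```

```text
t 4.53 pos [596.3 292.2 177.6] yaw 80.53 tilt [0.0041 0.0015] F [ 0.5 -0.6 -2.1] w 0.598 SHIFT [-0.3366  0.0285  0.002 ] SPIN 1.3217 j6 -1.07
```

View pics/s1.png

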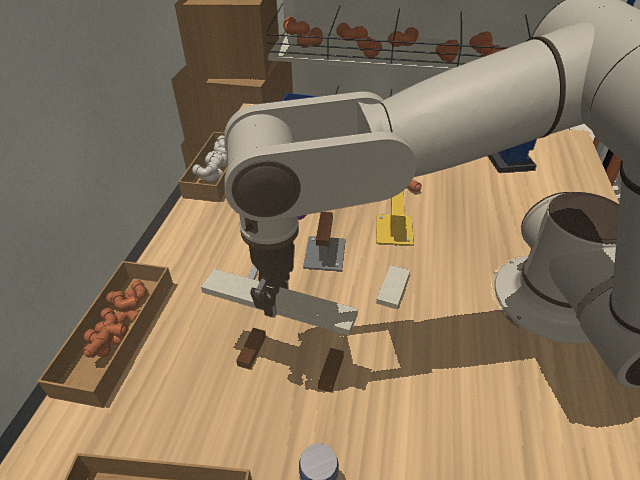

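>>> step_arm --steps '[[[-0.03,0.003,0],0.12],[[-0.075,0.006,0],0.28],[[-0.12,0.01,0],0.44],[[-0.165,0.014,0],0.6],[[-0.21,0.018,0],0.76]]'

```text
t: 5.2
tool_pos: [578.9, 80.8, 176.4]
tcp_rot: [[0.802, 0.597, 0.003], [0.597, -0.802, 0.002], [0.003, 0.0, -1.0]]
contact_force: [1.3, -0.3, -1.4]
width: 0.591
```

```bash
python3 -c "
from h import *
go([569,-44.5,175],4.8)"
```

```text
t 5.2 pos [578.9  80.8 176.4] yaw 36.69 tilt [0.0028 0.0017] F [ 1.3 -0.3 -1.4] w 0.591 SHIFT [-0.0828  0.0945  0.0012] SPIN 0.5565 j6 -0.63
```

>>> step_arm --steps '[[[-0.025,0.028,0],0.15],[[-0.05,0.056,0],0.3],[[-0.07,0.08,0],0.45],[[-0.082,0.093,0],0.54],[[-0.083,0.0945,0],0.5565]]'

```text
t: 5.82
tool_pos: [568.3, -45.5, 174.7]
tcp_rot: [[0.997, 0.081, 0.001], [0.081, -0.997, 0.002], [0.001, -0.002, -1.0]]
contact_force: [0.1, 0.5, -2.1]
width: 0.599
```

>>> step_arm --steps '[[[0,0,0],0],[[0,0,0],0]]'

```text
t: 6.08
tool_pos: [568.2, -44.8, 174.2]
tcp_rot: [[0.997, 0.083, 0.0], [0.083, -0.997, 0.002], [0.0, -0.002, -1.0]]
contact_force: [-0.3, -0.7, -1.6]
width: 0.593
```

```bash
python3 -c "
from h import *
go([569,-44.5,175],4.8)
for n in('side','scene','wrist'):
  c=get_calibration(n);np.save(n+'2.npy',c['extrinsics']);cv2.imwrite(f'pics/{n}2.png',capture(n))"
```

```text
t 6.08 pos [568.2 -44.8 174.2] yaw 4.78 tilt [0.0001 0.0023] F [-0.3 -0.7 -1.6] w 0.593 SHIFT [ 0.0008 -0.0002 -0.0008] SPIN -0.0004 j6 -0.3
```

View pics/side2.png

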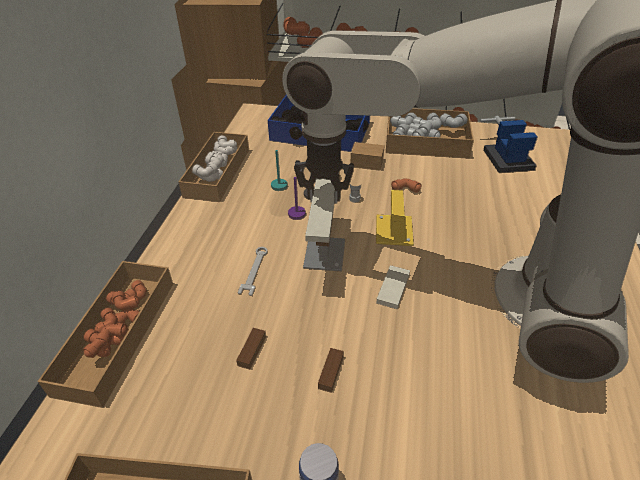

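View pics/scene2.png

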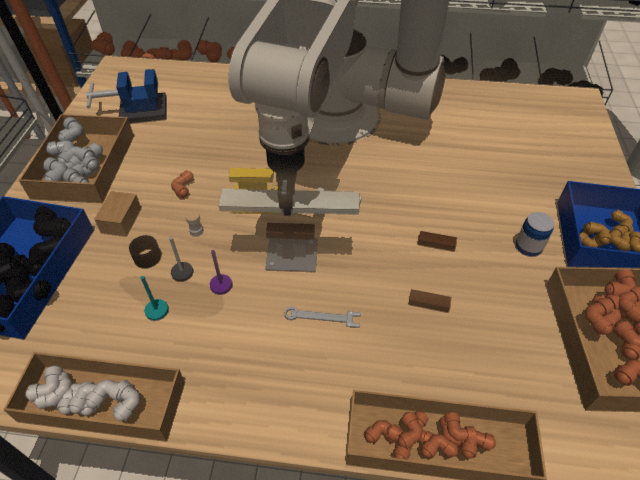

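View pics/wrist2.png

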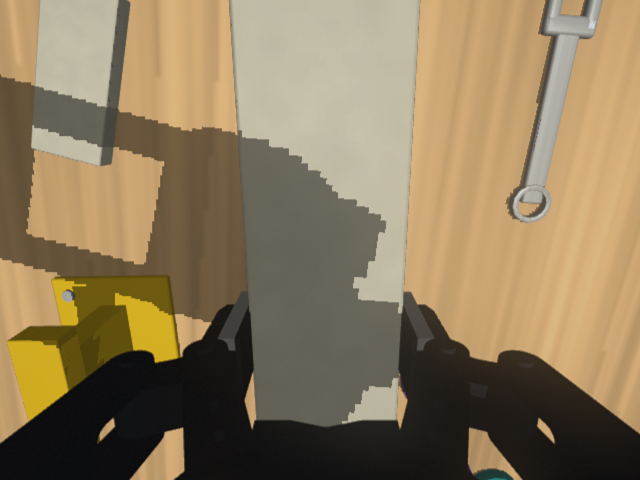

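```bash
python3 -c "
from h import *
S=lambda x,y:(x/3.8+120,y/3.8+200)
u=np.array([.0854,-.9963]);n=np.array([.9963,.0854])
for nm,p in(('grey',S(193,146)),('purple',S(353,193)),('teal',S(86,294))):
  q=plane('scene',p,130)[:2]-np.array([574,-43.8]);print(nm,q@u,q@n)
go([569.2,-44.7,98],4.9)"
```

```text
grey 257.06987114375005 63.148873213746
purple 159.22367918137752 94.10837325923697
teal 292.0879072982837 169.06481737231982
t 6.22 pos [568.4 -44.9 174.6] yaw 4.75 tilt [0.0008 0.002 ] F [ 0.7  0.6 -0.6] w 0.591 SHIFT [ 0.0008 -0.      0.0766] SPIN -0.0026 j6 -0.3
```

>>> step_arm --steps '[[[0.001,0,0.02],-0.001],[[0.001,0,0.04],-0.001],[[0.001,0,0.06],-0.001],[[0.001,0,0.072],-0.001],[[0.001,0,0.076],-0.001]]'

```text
t: 6.85
tool_pos: [569.3, -44.6, 98.2]
tcp_rot: [[0.996, 0.084, 0.0], [0.084, -0.996, 0.002], [0.0, -0.002, -1.0]]
contact_force: [0.3, -0.6, -1.3]
width: 0.595
```

>>> step_arm --steps '[[[0,0,0],0]]'

```text
t: 6.98
tool_pos: [569.5, -44.5, 98.6]
tcp_rot: [[0.996, 0.084, 0.001], [0.084, -0.996, 0.002], [0.001, -0.002, -1.0]]
contact_force: [0.4, 0.6, -1.5]
width: 0.6
```

```bash
python3 -c "
from h import *
go([569.2,-44.7,94],4.9)
for n in('side','scene'):
  cv2.imwrite(f'pics/{n}3.png',capture(n))
a=cv2.imread('pics/scene3.png')[150:290,200:380];b=cv2.imread('pics/side3.png')[150:280,260:400]
cv2.imwrite('pics/c5.png',np.hstack([cv2.resize(a,(440,342),interpolation=2),cv2.resize(b,(360,342),interpolation=2)]))
"
```

```text
t 6.97 pos [569.5 -44.5  98.6] yaw 4.83 tilt [0.0006 0.0021] F [ 0.4  0.6 -1.5] w 0.6 SHIFT [-0.0003  0.0002  0.0046] SPIN -0.0012 j6 -0.3
```

View pics/c5.png

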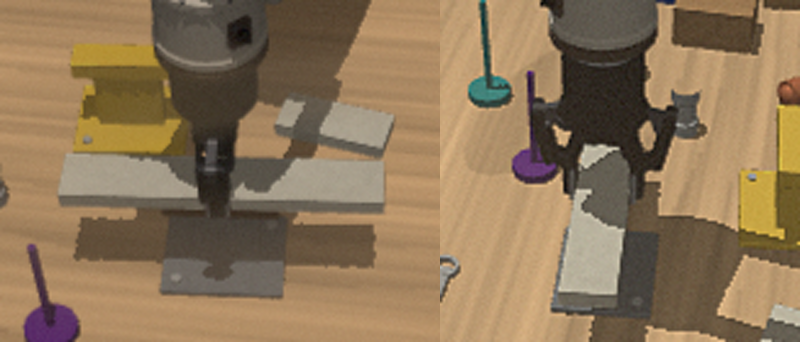

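>>> step_arm --steps '[[[0,0,0.002],0],[[0,0,0.003],0],[[0,0,0.004],0]]'

```text
t: 7.45
tool_pos: [569.6, -44.6, 94.9]
tcp_rot: [[0.996, 0.084, 0.001], [0.084, -0.996, 0.002], [0.001, -0.002, -1.0]]
contact_force: [0.2, -0.2, -1.8]
width: 0.597
```

>>> step_arm --steps '[[[0,0,0.001],0],[[0,0,0.001],0]]'

```text
t: 7.7
tool_pos: [569.7, -44.6, 93.8]
tcp_rot: [[0.996, 0.084, 0.001], [0.084, -0.996, 0.002], [0.001, -0.002, -1.0]]
contact_force: [0.2, 0.2, -1.7]
width: 0.599
```

>>> step_arm --steps '[[[0,0,0.001],0],[[0,0,0.001],0]]'

```text
t: 7.95
tool_pos: [569.7, -44.6, 93.6]
tcp_rot: [[0.996, 0.084, 0.002], [0.084, -0.996, 0.002], [0.002, -0.002, -1.0]]
contact_force: [-5.0, 0.7, 9.2]
width: 0.595
```

>>> step_arm --steps '[[[0,0,0.001],0],[[0,0,0.001],0]]'

```text
t: 8.2
tool_pos: [569.7, -44.6, 93.6]
tcp_rot: [[0.996, 0.084, 0.002], [0.084, -0.996, 0.002], [0.002, -0.001, -1.0]]
contact_force: [-6.2, 1.2, 12.1]
width: 0.593
```

>>> step_arm --steps '[[[0,0,-0.0005],0],[[0,0,-0.0005],0],[[0,0,-0.0005],0],[[0,0,-0.0005],0],[[0,0,-0.0005],0]]' --fingers -1

```text
t: 8.82
tool_pos: [569.7, -44.6, 94.1]
tcp_rot: [[0.996, 0.084, 0.002], [0.084, -0.996, 0.002], [0.002, -0.001, -1.0]]
contact_force: [1.4, 0.6, 0.4]
width: 0.999
```

>>> step_arm --steps '[[[0,0,0],0],[[0,0,0],0],[[0,0,0],0]]'

```text
t: 9.2
tool_pos: [569.7, -44.6, 94.0]
tcp_rot: [[0.996, 0.084, 0.002], [0.084, -0.996, 0.002], [0.002, -0.001, -1.0]]
contact_force: [-0.0, 1.0, 0.2]
width: 0.997
```

```bash
python3 -c "
from h import *
go([569.2,-44.7,94],4.9)
for n in('side','scene','wrist'):
  cv2.imwrite(f'pics/{n}4.png',capture(n))
a=cv2.imread('pics/scene4.png')[150:290,200:380];b=cv2.imread('pics/side4.png')[150:280,260:400]
cv2.imwrite('pics/c6.png',np.hstack([cv2.resize(a,(440,342),interpolation=2),cv2.resize(b,(360,342),interpolation=2)]))
"
```

```text
t 9.2 pos [569.7 -44.6  94. ] yaw 4.83 tilt [0.002  0.0016] F [-0.   1.   0.2] w 0.997 SHIFT [-0.0005  0.      0.    ] SPIN -0.0012 j6 -0.3
```

View pics/c6.png

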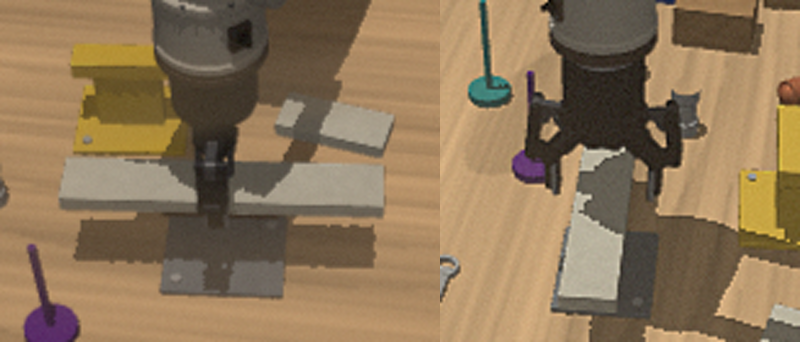

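View pics/wrist4.png

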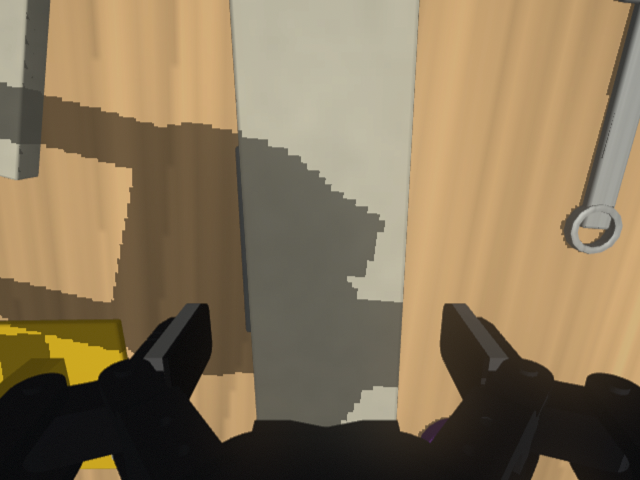

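```bash
python3 -c "
from h import *
a=cv2.imread('pics/scene4.png');
l=a[200:250,210:250];r=a[200:250,340:380]
cv2.imwrite('pics/c7.png',np.hstack([cv2.resize(x,(400,500),interpolation=2) for x in(l,r)]))
"
```

```text
(no output)
```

View pics/c7.png

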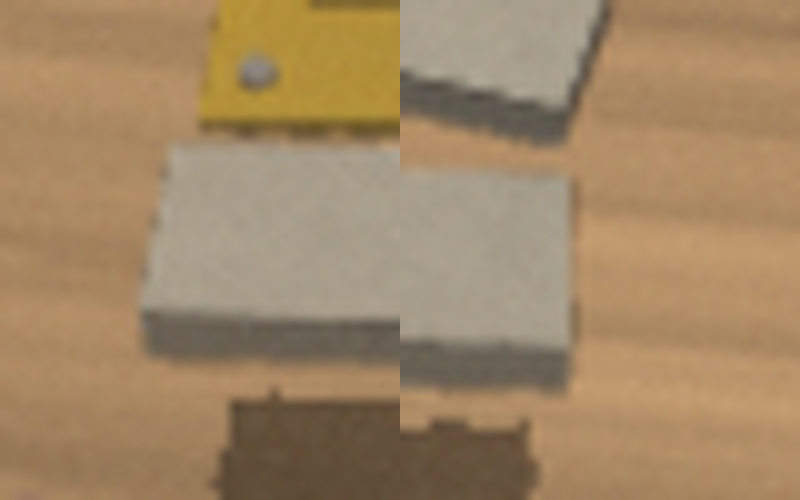

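```bash
python3 -c "
from h import *
m=np.array([plane('scene',q,118) for q in((226.8,214.3),(224.3,231),(357.2,217.3),(356.8,234.2))])[:,:2]
print(m); c=m.mean(0); d=m[:2].mean(0)-m[2:].mean(0);print(c,np.linalg.norm(d),np.degrees(np.arctan2(d[1],d[0])))
u=np.array([.0854,-.9963]);n=np.array([.9963,.0854]);q=c-[574,-43.8];print(q@u,q@n)
"
```

```text
[[ 563.3398 -193.9612]
 [ 613.7111 -187.5815]
 [ 536.0688  104.584 ]
 [ 586.8664  107.5788]]
[574.9965 -42.345 ] 298.0833769148629 -84.79193011246585
-1.3645291867265708 1.117090004026702
```

>>> step_arm --steps '[[[0,0,0],0],[[0,0,0],0],[[0,0,0],0],[[0,0,0],0],[[0,0,0],0]]' --fingers 1

```text
t: 9.98
tool_pos: [569.9, -44.6, 94.4]
tcp_rot: [[0.996, 0.084, 0.003], [0.084, -0.996, 0.002], [0.003, -0.001, -1.0]]
contact_force: [-0.6, 0.7, 5.4]
width: 0.593
```

>>> step_arm --steps '[[[0,0,0],0],[[0,0,0],0]]'

```text
t: 10.22
tool_pos: [569.9, -44.6, 94.3]
tcp_rot: [[0.996, 0.084, 0.003], [0.084, -0.996, 0.001], [0.003, -0.001, -1.0]]
contact_force: [-1.2, 0.8, 2.9]
width: 0.593
```

Gripped lightly on the rest. Slide 40 mm outward (tool +y).

>>> step_arm --steps '[[[0,0.008,0],0],[[0,0.018,0],0],[[0,0.028,0],0],[[0,0.036,0],0],[[0,0.04,0],0]]'

```text
t: 10.85
tool_pos: [573.3, -85.1, 94.3]
tcp_rot: [[0.996, 0.084, 0.003], [0.084, -0.996, 0.002], [0.003, -0.001, -1.0]]
contact_force: [-0.3, 4.3, 4.5]
width: 0.596
```

>>> step_arm --steps '[[[0,0,0],0],[[0,0,0],0]]'

```text
t: 11.1
tool_pos: [573.3, -85.5, 94.4]
tcp_rot: [[0.997, 0.084, 0.003], [0.084, -0.997, 0.001], [0.003, -0.001, -1.0]]
contact_force: [0.6, -2.2, 3.0]
width: 0.592
```

>>> step_arm --steps '[[[0,0,0],0],[[0,0,0],0],[[0,0,0],0],[[0,0,0],0],[[0,0,0],0]]' --fingers -1

```text
t: 11.72
tool_pos: [573.3, -85.5, 94.4]
tcp_rot: [[0.996, 0.084, 0.003], [0.084, -0.997, 0.001], [0.003, -0.001, -1.0]]
contact_force: [-0.1, 0.7, -0.3]
width: 1.0
```

>>> step_arm --steps '[[[0,-0.015,0],0],[[0,-0.035,0],0],[[0,-0.055,0],0],[[0,-0.075,0],0],[[0,-0.082,0],0]]'

```text
t: 12.35
tool_pos: [566.3, -2.1, 94.5]
tcp_rot: [[0.996, 0.085, 0.003], [0.085, -0.996, 0.001], [0.003, -0.001, -1.0]]
contact_force: [-0.6, 0.3, 0.1]
width: 0.999
```

>>> step_arm --steps '[[[0,0,0],0],[[0,0,0],0]]'

```text
t: 12.6
tool_pos: [566.4, -2.3, 94.5]
tcp_rot: [[0.996, 0.085, 0.003], [0.085, -0.996, 0.001], [0.003, -0.001, -1.0]]
contact_force: [-0.1, -0.9, 0.4]
width: 0.996
```

```bash
python3 -c "
from h import *
go([566,-3,94],4.9)
for n in('side','scene'):
  cv2.imwrite(f'pics/{n}5.png',capture(n))
a=cv2.imread('pics/scene5.png')[150:290,150:350];b=cv2.imread('pics/side5.png')[130:270,260:400]
cv2.imwrite('pics/c8.png',np.hstack([cv2.resize(a,(440,308),interpolation=2),cv2.resize(b,(308,308),interpolation=2)]))
"
```

```text
t 12.6 pos [566.4  -2.3  94.5] yaw 4.88 tilt [0.0029 0.0009] F [-0.1 -0.9  0.4] w 0.996 SHIFT [-0.0005  0.0006  0.0005] SPIN -0.0004 j6 -0.23
```

View pics/c8.png

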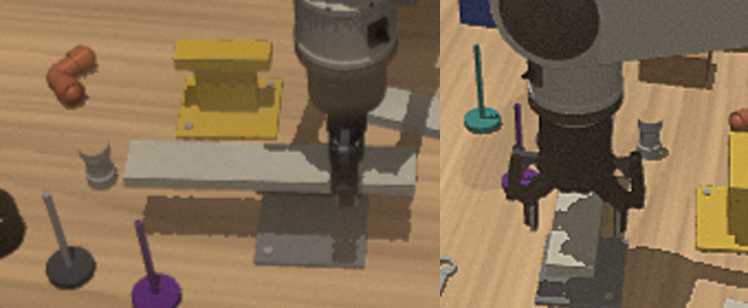

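>>> step_arm --steps '[[[0,0,0],0],[[0,0,0],0],[[0,0,0],0],[[0,0,0],0],[[0,0,0],0]]' --fingers 1

```text
t: 13.32
tool_pos: [566.6, -2.8, 94.7]
tcp_rot: [[0.996, 0.084, 0.003], [0.084, -0.996, 0.001], [0.003, -0.0, -1.0]]
contact_force: [-0.4, -2.5, 5.8]
width: 0.596
```

>>> step_arm --steps '[[[0,0,0.0003],0],[[0,0,0.0003],0]]'

```text
t: 13.58
tool_pos: [566.6, -2.8, 94.7]
tcp_rot: [[0.996, 0.084, 0.003], [0.084, -0.996, 0.0], [0.003, -0.0, -1.0]]
contact_force: [-2.5, -0.5, 6.7]
width: 0.592
```

>>> step_arm --steps '[[[0,0.006,0.0003],0],[[0,0.014,0.0003],0],[[0,0.02,0.0003],0],[[0,0.023,0.0003],0],[[0,0.024,0.0003],0]]'

```text
t: 14.2
tool_pos: [568.8, -26.4, 94.7]
tcp_rot: [[0.996, 0.084, 0.004], [0.084, -0.996, 0.001], [0.004, -0.001, -1.0]]
contact_force: [-0.2, 4.4, 6.4]
width: 0.598
```

>>> step_arm --steps '[[[0,0,0.0002],0],[[0,0,0.0002],0],[[0,0,0.0002],0]]'

```text
t: 14.58
tool_pos: [568.7, -26.4, 94.7]
tcp_rot: [[0.996, 0.084, 0.004], [0.084, -0.996, 0.001], [0.004, -0.001, -1.0]]
contact_force: [-1.9, -1.0, 5.7]
width: 0.594
```

```bash
python3 -c "
from h import *
go([566,-3,94],4.9)
for n in('side','scene'):
  cv2.imwrite(f'pics/{n}6.png',capture(n))
a=cv2.imread('pics/scene6.png')[150:290,150:350];b=cv2.imread('pics/side6.png')[130:270,260:400]
cv2.imwrite('pics/c9.png',np.hstack([cv2.resize(a,(440,308),interpolation=2),cv2.resize(b,(308,308),interpolation=2)]))
"
```

```text
t 14.57 pos [568.7 -26.4  94.7] yaw 4.84 tilt [0.004  0.0013] F [-1.9 -1.   5.7] w 0.594 SHIFT [-0.0008 -0.0235  0.0008] SPIN -0.001 j6 -0.27
```

View pics/c9.png

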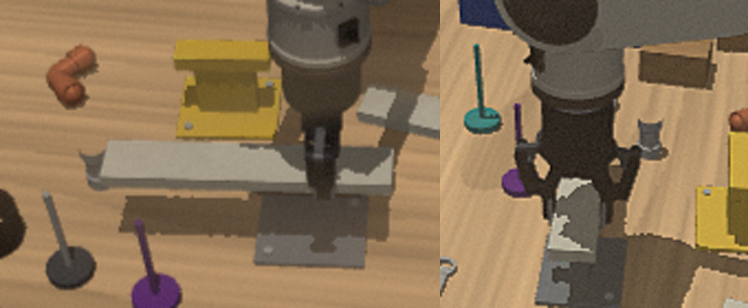

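>>> step_arm --steps '[[[0,0.005,0.0002],0],[[0,0.014,0.0002],0],[[0,0.024,0.0002],0],[[0,0.034,0.0002],0],[[0,0.04,0.0002],0]]'

```text
t: 15.3
tool_pos: [572.3, -66.2, 94.8]
tcp_rot: [[0.996, 0.084, 0.005], [0.084, -0.996, 0.002], [0.005, -0.002, -1.0]]
contact_force: [-0.5, 4.2, 6.1]
width: 0.595
```

>>> step_arm --steps '[[[0,0,0.0002],0],[[0,0,0.0002],0],[[0,0,0.0002],0]]'

```text
t: 15.68
tool_pos: [572.4, -66.5, 94.8]
tcp_rot: [[0.996, 0.084, 0.005], [0.084, -0.996, 0.001], [0.005, -0.001, -1.0]]
contact_force: [-1.3, -3.4, 5.9]
width: 0.595
```

```bash
python3 -c "
from h import *
go([566,-3,94],4.9)
for n in('side','scene'):
  cv2.imwrite(f'pics/{n}7.png',capture(n))
a=cv2.imread('pics/scene7.png')[190:290,140:260];b=cv2.imread('pics/side7.png')[130:260,270:380]
cv2.imwrite('pics/d1.png',cv2.resize(a,None,fx=6,fy=6,interpolation=2))
cv2.imwrite('pics/d2.png',cv2.resize(b,None,fx=4.5,fy=4.5,interpolation=2))
"
```

```text
t 15.68 pos [572.4 -66.5  94.8] yaw 4.83 tilt [0.0049 0.0014] F [-1.3 -3.4  5.9] w 0.595 SHIFT [-0.001  -0.0638  0.0008] SPIN -0.0012 j6 -0.34
```

View pics/d1.png

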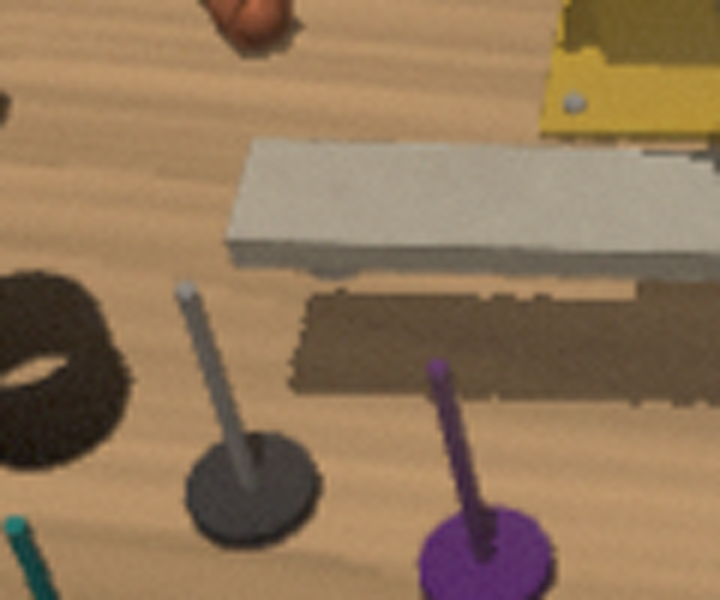

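View pics/d2.png

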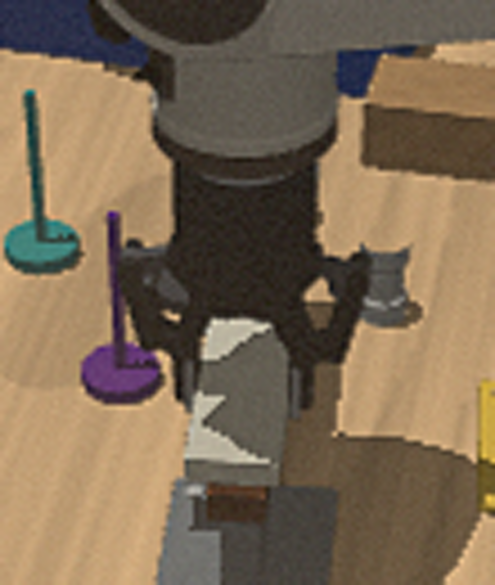

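```bash
python3 -c "
from h import *
S=lambda x,y:(x/6+140,y/6+190)
T=lambda x,y:(x/4.5+270,y/4.5+130)
a=plane('scene',S(252,140),118)[:2];b=plane('scene',S(229,241),118)[:2];p=plane('scene',S(186,289),130)[:2];f=plane('scene',S(248,489),12)[:2]
th=np.radians(-85.1);u=np.array([np.cos(th),np.sin(th)]);n=np.array([-u[1],u[0]])
print(a,b,np.linalg.norm(a-b),p,f); e=(a+b)/2
print('gap to pin top',(p-e)@u,'foot',(f-e)@u,'lat',(p-e)@n, 'mid rel rest',(e-150*u-[574,-43.8])@u,(e-150*u-[574,-43.8])@n)
# far/near edges separately
print((p-a)@u,(p-b)@u)
i=[plane('side',T(189,463),118)[:2],plane('side',T(279,467),118)[:2]];print(i)
ie=(i[0]+i[1])/2; pp=plane('side',(216/4.2+260,80/4.2+140),130)[:2]
print('side: inner->pin',(pp-ie)@u-300,'mid rel',(ie+150*u-[564.3,-45.7])@u,(ie+150*u-[564.3,-45.7])@n)
"
```

```text
[ 572.987  -297.3776] [ 623.9528 -291.0393] 51.358388414548656 [ 658.1166 -294.312 ] [ 661.4437 -294.2458]
gap to pin top 5.197913670217702 foot 5.416207478951207 lat 59.41989099571096 mid rel rest 101.58347033665888 2.9913223153835626
4.217016125509009 6.178811214926385
[array([586.3502,   7.4081]), array([538.2444,   1.8366])]
side: inner->pin 5.465242697452993 mid rel 99.69049268473525 2.302975294452304
```

>>> step_arm --steps '[[[0,0.002,0.0002],0],[[0,0.004,0.0002],0],[[0,0.0045,0.0002],0],[[0,0.0045,0.0002],0],[[0,0.0045,0.0002],0]]'

```text
t: 16.4
tool_pos: [572.9, -70.4, 94.8]
tcp_rot: [[0.996, 0.085, 0.005], [0.085, -0.996, 0.002], [0.005, -0.002, -1.0]]
contact_force: [-0.9, 2.9, 5.3]
width: 0.596
```

>>> step_arm --steps '[[[0,0,0.0002],0],[[0,0,0.0002],0],[[0,0,0.0002],0],[[0,0,0.0002],0]]'

```text
t: 16.9
tool_pos: [572.9, -70.3, 94.8]
tcp_rot: [[0.996, 0.085, 0.005], [0.085, -0.996, 0.002], [0.006, -0.002, -1.0]]
contact_force: [-1.7, -1.2, 5.6]
width: 0.599
```

```bash
python3 -c "
from h import *
go([566,-3,94],4.9)
for n in('side','scene'):
  cv2.imwrite(f'pics/{n}8.png',capture(n))
a=cv2.imread('pics/scene8.png')[190:290,140:260];b=cv2.imread('pics/side8.png')[130:260,270:380]
cv2.imwrite('pics/d3.png',cv2.resize(a,None,fx=6,fy=6,interpolation=2))
cv2.imwrite('pics/d4.png',cv2.resize(b,None,fx=4.5,fy=4.5,interpolation=2))
"
```

```text
t 16.9 pos [572.9 -70.3  94.8] yaw 4.85 tilt [0.0054 0.0022] F [-1.7 -1.2  5.6] w 0.599 SHIFT [-0.0012 -0.0676  0.0009] SPIN -0.0008 j6 -0.34
```

View pics/d3.png

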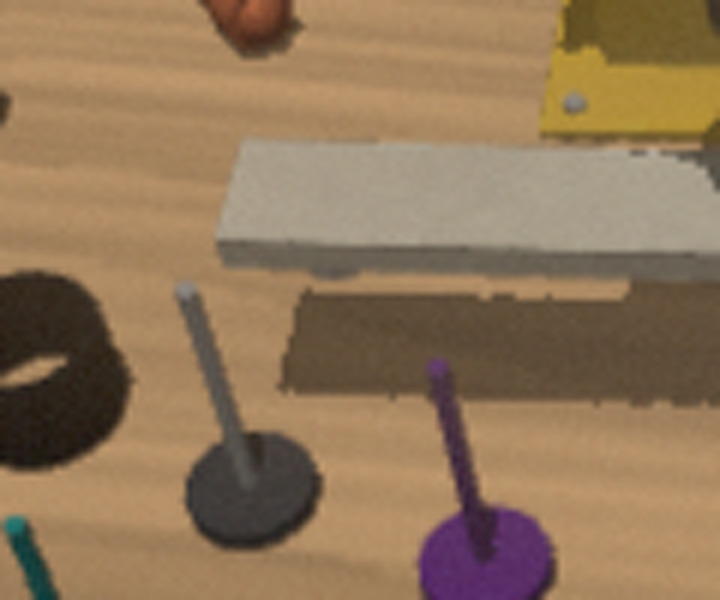

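View pics/d4.png

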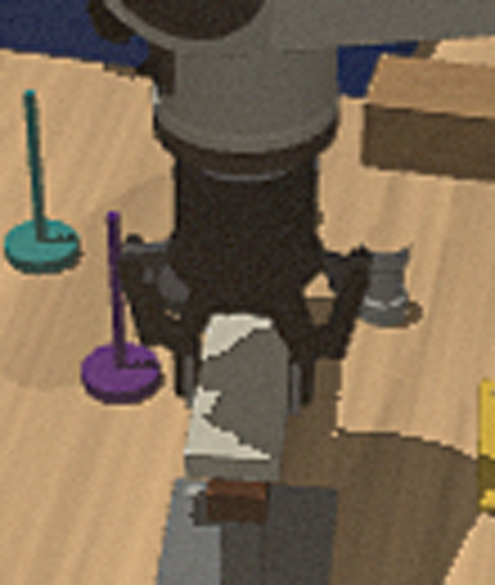

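```bash
python3 -c "
from h import *
S=lambda x,y:(x/6+140,y/6+190)
a=plane('scene',S(242,140),118)[:2];b=plane('scene',S(218.5,241),118)[:2];p=plane('scene',S(186,289),130)[:2]
th=np.radians(-85.1);u=np.array([np.cos(th),np.sin(th)]);print('gap',(p-(a+b)/2)@u)
go([566,-3,94],4.9)
print(finish_job())"
```

```text
gap 1.307779827282024
t 17.0 pos [572.9 -70.3  94.8] yaw 4.86 tilt [0.0054 0.0022] F [-0.9 -0.6  5.7] w 0.594 SHIFT [-0.0012 -0.0676  0.0009] SPIN -0.0008 j6 -0.34
the job is handed in; nothing more can be done
None
```

I put the plank on the rest, let go so it balanced, slid it out in two grips, and handed the job in at 17 s while still holding it. No verdict is reported, so everything below comes from my own readings.

- **Placing:** the plank lay level with its middle about 1 mm from the rest's centre, measured in the scene picture just after I let go.
- **Sliding:** I slid it out about 40 mm, let go and re-gripped it further in. I then slid it past the balance point, pausing with the middle about 63 mm out (reckoned from arm motion).
- **At hand-in:**
  - **Outer end:** about 1 mm short of the pin's centre line (limit 8 mm), and nowhere near touching the pin.
  - **Sideways:** about 2–3 mm off centre at the check just before the last 4 mm nudge (limit 14 mm).
  - **Grip:** the fingers held it about 26 mm outward of the rest's centre (limit 55 mm), with 5.7 N of upward force on the tool.
  - **Level:** it looked level in the last pictures; I did not measure the angle.
- **Disagreement:** the two fixed cameras differ by about 8–9 mm in absolute x. I averaged them for the plank and rest; the wrist camera agreed with that average for the plank. The final alignment comes from differences within one picture, and the two cameras agreed on the gap to within 0.3 mm at the check before the last nudge.
- **Other goods:** nothing touched or moved them that I saw, but I did not measure them again at the end.

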